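# Put the paint strainer's rings back in order

## Robot

A 7-joint arm with a two-finger parallel gripper is mounted at the origin on the work surface. World frame = base frame: x ahead of the robot, y to its left, z up, the work surface at z = 0. Lengths are in m, angles in rad, forces in N, time in s.
With the tool pointing down it reaches from about 0.35 to 0.9 m from the base axis. Payload 8.1 kg.
Tool frame: the origin (TCP) lies at the very end of the fingers, on their centre line; the grasp point (between the pads) lies 19 mm behind it (arm.tcp_to_grasp is the z of the grasp point in the tool frame, in m); z points along the fingers, y is the line along which they close (so a half turn about z gives the same grasp; the last joint's range is limited). The gripper opens to 92 mm and grips with 3 to 60 N. Pads are 19 mm wide; open, the fingers measure 130 mm over their backs; the gripper's body (75 mm by 190 mm) begins 47 mm behind the grasp point.
Start: joints at [-1.205, 0.434, 0.025, 1.573, -0.012, 1.134, -0.075], TCP at [0.282, 0.558, 0.2] pointing down, gripper open.
Joint ranges: [-2.62, 2.62], [-0.44, 2.09], [-1.27, 1.32], [0.08, 2.57], [-1.32, 4.46], [0.12, 2], [-2.74, 2.74]. Speed limits (rad/s): [2.22, 2.22, 3.01, 3.01, 3.14, 3.14, 3.14].

## Interface

Orientations are given as a rotation vector (axis times angle).
In Python, from cell import readout, vision, sign_off, arm gives the robot as it stands. The module is installed in compiled form; this text tells all that it offers.
- The arm moves only by the shell command python3 -m creep 'ROWS' [FORCE]. ROWS is JSON, a list of rows, each a list of 5 numbers: the shift along the tool's x, y, z in units of 4 cm (1.0 is 4 cm), then the turn about the tool's z in units of 4 degrees (1.0 is 4 degrees), then the opening, from 0 (shut) to 1 (fully open). A call has 1 to 12 rows; each row shifts and turns the commanded pose from where the row before left it, along the tool's axes as they then stand; what a row does not reach is not made up. A row lasts 1/8 s, in which the tool goes at most 62.5 mm and 10.7 degrees, less where a joint would pass 70% of its speed; a pose out of reach is approached as far as the arm can. A call with a number of a shift or a turn outside -1 to 1 is refused whole. A call with a gripper value outside its range is refused whole. The fingers move at their own pace and stop on an object; FORCE is the grip in N (left out, the last holds). Time passes only in rows, so rows that do not move let the fingers close. It gives the time, the measured TCP pose, the force, the opening and the grip force at its end, in the units of the state.
- readout.observe(): the state, without advancing time (a new reading comes with each control period).
- vision.get_image(name): name is "side" or "top"; returns a dict with "pixels" (480x640x3 uint8, blue, green, red), "z_map" (480x640 float32, m along the optical axis (not along the pixel's ray), 0 where there is no reading), "camera_matrix" (3x3 intrinsics, pixels), "position" and "rotation" of the camera in the world. Camera axes: x right, y up, looking along -z (the intrinsics and any distortion apply to the point x, -y, -z); pixel columns grow to the right and rows downward; lengths in m; the calibration is good to about 2 mm. A picture is of the moment at which its call begins.
- sign_off(): hands the job in; it is judged then, once.
The state is a dict: "clock": time; "joints": joint angles; "dq": joint speeds; "joint_efforts": joint torques, N m; "position": TCP position; "ee_rot": TCP orientation; "force": force on the tool from outside, world axes, zero at the start; "ft_torque": the same for the moment, N m; "width": opening from 0.0 (shut) to 1.0 (fully open); "gripper_force": force on a finger pad.
Only numpy, scipy, OpenCV 4.12 (cv2) and the standard library are available. Lean on these libraries where they do the work, as an engineer would, in place of code of your own. Each camera call takes 0.05 s, during which the arm holds its last target. There are 200 camera calls.

## Task

Reassemble the paint strainer: put its three loose parts into the round bore of the steel holder, first the tall plain spacer ring, then the mesh disc, then the stepped collar with its neck up, each lying flat on the one below. Lower each part into place with the gripper (the finger gaps leave room) rather than dropping it in, and leave the other things on the table where they are.

Things in the scene. Friction and masses are not known exactly. Their poses are not given: they have to be found in the camera images.
- holder: holder fixed to the table: steel pot 124 mm across, 45 mm high; on its flat top a round upright sleeve (outside 73 mm, 42 mm high). Origin: centre of the underside. Two finger gaps 36 mm wide, down to the pot's top, face its +y and -y: fingers closing along its y axis can lower a ring to the bottom. Walls on its +x and -x sides; small spout at +x
- bore_floor (a point): centre of the flat bottom of the sleeve's bore, 45 mm above the table; axes as the holder's. Bore 59 mm in diameter and 42 mm deep, widened to 64 mm over its top 6 mm
- spacer: loose spacer: plain aluminium ring, outside 54 mm, hole 42 mm, 20 mm high, about 90 g. Origin: centre of its underside, z up
- mesh_disc: loose sieve: aluminium rim, outside 54 mm, 12 mm high, closed across the middle by a dark wire mesh, about 60 g. Origin: centre of its underside, z up
- collar: loose stepped collar of aluminium: flange outside 54 mm and 8 mm high below, narrow neck outside 30 mm and 16 mm high above it (24 mm in all), hole 20 mm, about 100 g. Origin: centre of the flange's underside, z up (neck up)
- tape_roll: roll of masking tape lying flat, 88 mm across, hole 74 mm, 24 mm high (too wide for the bore; not part of the job); loose bystander
- brush: paint brush about 190 mm long, lying on the table; loose bystander
- scraper: filling scraper with a broad square blade, about 200 mm long, lying on the table; loose bystander
- sanding_block: cork sanding block 70 x 45 x 30 mm; loose bystander
- pigment_jar: small amber jar with black lid, 48 mm across, 85 mm high; loose bystander
- paint_tin: paint tin, 84 mm across, 75 mm high; loose bystander
- mug: white mug, 76 mm across, 85 mm high; loose bystander
There are look-alikes about, which are no part of the job. What is shaped like the collar but red or yellow is not meant.

How it is judged:
By the outcome, as a careful person would: the job done as asked, in the order asked, and still so for the second after the job is handed in, with the robot touching nothing.
It also fails if it takes over 72 s, if anything falls off the work surface, if the arm or the gripper's body presses on something with over 40 N, if the wrist force passes 120 N, or if a joint passes its speed limit or range.

## Working session

There is one attempt and no reset: what is moved stays moved. The work goes in short steps, Python scripts to look and compute and a shell command to move; the robot and the scene stay as the last step left them, time stands still between calls to the robot, and variables do not carry over. Pictures are saved under pics/ and viewed, at most 10 in all, crops included, and the job is handed in when it is done.

```bash
mkdir -p pics; cat > h.py <<'E'
import numpy as np, cv2
from cell import readout, vision, sign_off, arm
from scipy.spatial.transform import Rotation as R
def cloud(im):
    K=np.array(im["camera_matrix"]); z=im["z_map"]; v,u=np.mgrid[:480,:640]
    P=np.stack([(u-K[0,2])/K[0,0]*z,-(v-K[1,2])/K[1,1]*z,-z],-1)
    Rm=np.array(im["rotation"]); Rm=Rm if Rm.shape==(3,3) else R.from_rotvec(Rm).as_matrix()
    W=P@Rm.T+np.array(im["position"]); W[z==0]=np.nan
    return W
E
python3 - <<'E'
from h import *
for n in("top","side"):
    im=vision.get_image(n); cv2.imwrite(f"pics/{n}0.png",im["pixels"]); np.save(n+"0.npy",cloud(im))
    print(n,im["position"],im["rotation"],im["camera_matrix"],[k for k in im])
s=readout.observe();print(s, R.from_rotvec(s["ee_rot"]).as_matrix().round(3), arm.tcp_to_grasp)
E
```

```text
top [0.52885317 0.00548517 1.04242979] [ 0.05160994 -0.06189581 -1.58239138] [[438.57382956   0.         319.08129876]
 [  0.         438.57382956 238.48901646]
 [  0.           0.           1.        ]] ['pixels', 'z_map', 'camera_matrix', 'position', 'rotation']
side [ 0.00880011 -0.79194939  0.65131587] [ 0.99433423 -0.33127098 -0.57324161] [[552.95316491   0.         323.1090163 ]
 [  0.         552.95316491 242.51872942]
 [  0.           0.           1.        ]] ['pixels', 'z_map', 'camera_matrix', 'position', 'rotation']
{'clock': 0.1, 'joints': array([-1.20462042,  0.43513527,  0.02495495,  1.57401274, -0.01161036,
        1.13398634, -0.07509808]), 'dq': array([ 0.00081614,  0.0002258 ,  0.00046628, -0.00351989,  0.00144364,
        0.00059918, -0.00032339]), 'joint_efforts': array([ 3.50298746e-03, -6.69122672e+01,  9.88301039e-01, -3.15148187e+01,
       -6.04128465e-02,  3.73964931e-02,  9.28638201e-05]), 'position': array([0.28218451, 0.55711447, 0.19913189]), 'ee_rot': array([-7.29661355e-01, -3.05545965e+00,  2.16734956e-03]), 'force': array([ 0.32254074, -0.15973279, -0.62017238]), 'ft_torque': array([-0.00591258,  0.00948407,  0.07676443]), 'gripper_force': 0.0, 'width': 1.000019081327114} [[-0.892  0.452 -0.001]
 [ 0.452  0.892 -0.001]
 [-0.    -0.001 -1.   ]] -0.0188
```

View pics/top0.png

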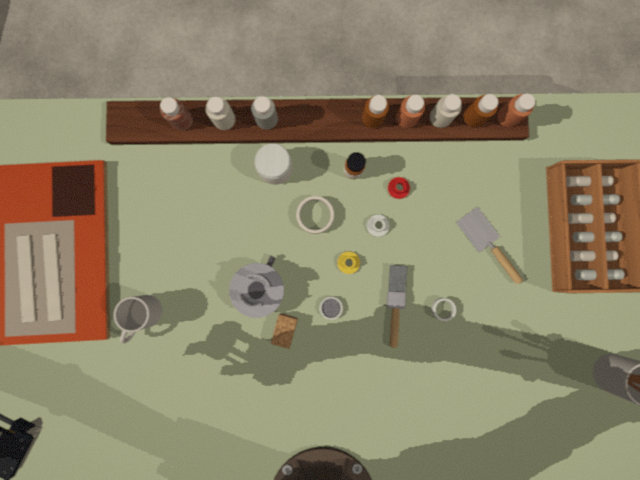

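View pics/side0.png

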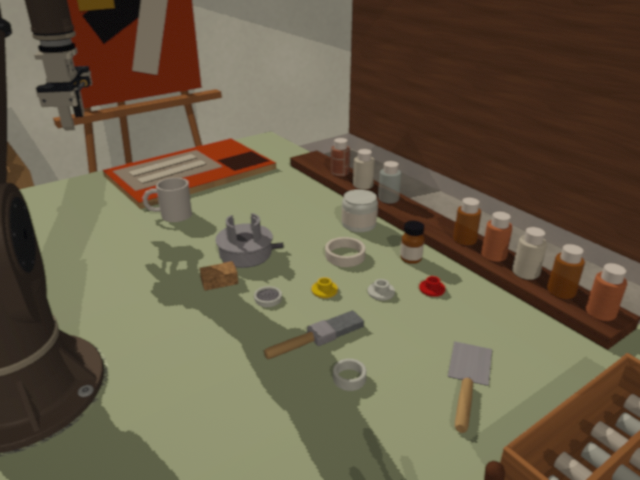

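Top view: holder at (257,290) with its spout towards (271,262), mesh disc at (331,307), spacer at (444,309) and silver collar at (378,225). The yellow (349,262) and red (399,187) ones are look-alikes. Next I measure with the depth map.

```bash
python3 - <<'E'
from h import *
W=np.load("top0.npy"); img=cv2.imread("pics/top0.png")
def fit(n,u,v,r,z0,z1):
    S=W[v-r:v+r,u-r:u+r].reshape(-1,3); p=S[(S[:,2]>z0)&(S[:,2]<z1)]
    c,rad=cv2.minEnclosingCircle(p[:,:2].astype(np.float32).copy())
    print(n,len(p),"enc",np.round(c,4),"R",round(rad,4),"z med",p[:,2].mean().round(4), "box mid",((p[:,:2].max(0)+p[:,:2].min(0))/2).round(4))
fit("spacer",444,309,20,.014,.03)
fit("mesh",331,307,20,.007,.03)
fit("collar flange",378,225,20,.004,.04)
fit("collar neck",378,225,20,.018,.04)
fit("yellow",349,262,18,.004,.04)
fit("pot",257,290,45,.038,.055)
fit("sleeve",257,290,45,.080,.1)
S=W[245:335,212:302].reshape(-1,3);m=S[:,2]>.075
p=S[m];c,_=cv2.minEnclosingCircle(p[:,:2].astype(np.float32).copy());d=p[:,:2]-c
a=np.degrees(np.arctan2(d[:,1],d[:,0]));print(np.histogram(a,bins=36,range=(-180,180))[0])
print("angle2",np.degrees(np.angle(np.mean(np.exp(2j*np.radians(a)))))/2)
print("table z",np.nanmedian(W[200:300,420:440,2]))
crop=img[240:340,200:330]; cv2.imwrite("pics/c1.png",cv2.resize(crop,None,fx=6,fy=6,interpolation=cv2.INTER_CUBIC))
E
```

```text
spacer 192 enc [ 0.4346 -0.29  ] R 0.0271 z med 0.0195 box mid [ 0.4354 -0.29  ]
mesh 308 enc [ 0.4413 -0.0287] R 0.0277 z med 0.0098 box mid [ 0.4407 -0.0287]
collar flange 366 enc [ 0.6301 -0.1348] R 0.056 z med 0.0112 box mid [ 0.6358 -0.1381]
collar neck 77 enc [ 0.6332 -0.1421] R 0.015 z med 0.0233 box mid [ 0.6335 -0.1423]
yellow 362 enc [ 0.5513 -0.0642] R 0.0488 z med 0.0111 box mid [ 0.5485 -0.0698]
pot 2098 enc [0.4866 0.142 ] R 0.0624 z med 0.0451 box mid [0.4862 0.1428]
sleeve 188 enc [0.4862 0.1416] R 0.0368 z med 0.0853 box mid [0.4868 0.1411]
[ 9 10  9  0  0  0  0  0  0  0  8  9  9 10  9  9  9 10 10  8  9  0  0  0
  0  0  0  0  7 12 10 11 12  9 10  8]
angle2 -25.913615737689952
table z 8.408726506514697e-05
```

View pics/c1.png

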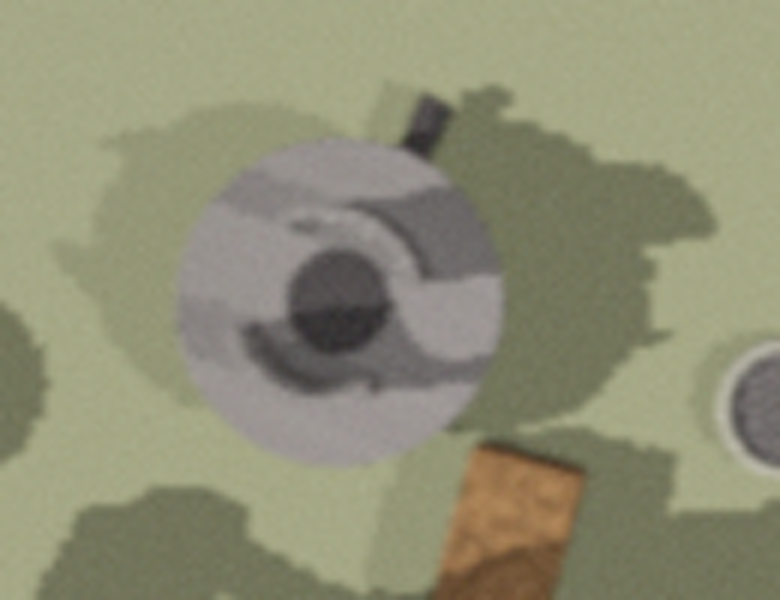

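Sleeve walls lie at about −25.5° in world, so the gaps face 64.5°. The tool's closing axis is at 63.1°, nearly aligned. The sizes agree with the given ones (R 27, R 27.7, neck R 15, pot R 62, heights OK). Heading to the spacer.

```bash
cat >> h.py <<'E'
def to(x,y,z,yaw=64.5):
    s=readout.observe(); M=R.from_rotvec(s["ee_rot"]).as_matrix()
    d=M.T@(np.array([x,y,z])-s["position"]); a=np.degrees(np.arctan2(M[1,1],M[0,1]))
    print("units",(d/.04).round(2),"turn",round(-(((yaw-a+90)%180)-90)/4,2),"| t",round(s["clock"],2),"pos",s["position"].round(4),"tilt",M[2,:2].round(3),"w",round(s["width"],3),"F",s["force"].round(1),"g",round(s["gripper_force"],1),"q",s["joints"].round(2))
E
python3 - <<'E'
from h import *
W=np.load("top0.npy")
for n,u,v in(("jar",355,162),("tape",315,215),("mug",132,313),("block",285,332)):
    print(n,W[v-4:v+4,u-4:u+4].reshape(-1,3).mean(0).round(3))
E
python3 -m creep '[[-0.8,-0.9,0,-0.35,1],[-0.8,-1,0,0,1],[-0.8,-1,0,0,1],[-0.8,-1,0,0,1],[-0.8,-1,0,0,1],[-0.8,-1,0,0,1],[-0.8,-1,0,0,1],[-0.8,-1,0,0,1],[-0.8,-1,0,0,1],[-0.8,-1,0,0,1],[-0.8,-1,0,0,1],[-0.8,-1,0,0,1]]'
python3 -c "from h import *; to(.4348,-.29,.12)"
```

```text
jar [nan nan nan]
tape [ 0.662  0.008 -0.   ]
mug [nan nan nan]
block [0.39 0.08 0.03]
clock: 1.6
position: [0.4233, -0.0392, 0.1998]
ee_rot: [0.692, 3.064, 0.0]
force: [0.8, 0.1, 0.9]
width: 1.0
gripper_force: 0.0
units [-2.95 -5.54  1.99] turn 0.01 | t 1.6 pos [ 0.4233 -0.0392  0.1998] tilt [-0.  0.] w 1.0 F [0.8 0.1 0.9] g 0.0 q [-0.42  0.1   0.42  2.05 -0.05  1.    1.16]
```

```bash
python3 -m creep '[[-0.5,-0.9,0.3,0,1],[-0.5,-0.9,0.3,0,1],[-0.5,-0.9,0.3,0,1],[-0.5,-0.9,0.3,0,1],[-0.5,-0.9,0.4,0,1],[-0.45,-1,0.4,0,1],[0,0,0,0,1],[0,0,0,0,1]]'
python3 - <<'E'
from h import *
to(.4348,-.29,.003)
im=vision.get_image("side"); p=im["pixels"]; cv2.imwrite("pics/s1.png",cv2.resize(p[200:460,220:480],None,fx=2.3,fy=2.3))
E
```

```text
clock: 2.6
position: [0.435, -0.2863, 0.1196]
ee_rot: [-0.693, -3.063, -0.001]
force: [-0.6, 0.6, -0.7]
width: 1.001
gripper_force: 0.0
units [-0.04 -0.09  2.91] turn 0.01 | t 2.6 pos [ 0.435  -0.2863  0.1196] tilt [0.001 0.   ] w 1.001 F [-0.6  0.6 -0.7] g 0.0 q [ 0.07  0.38  0.54  1.96 -0.25  0.87  1.87]
```

View pics/s1.png

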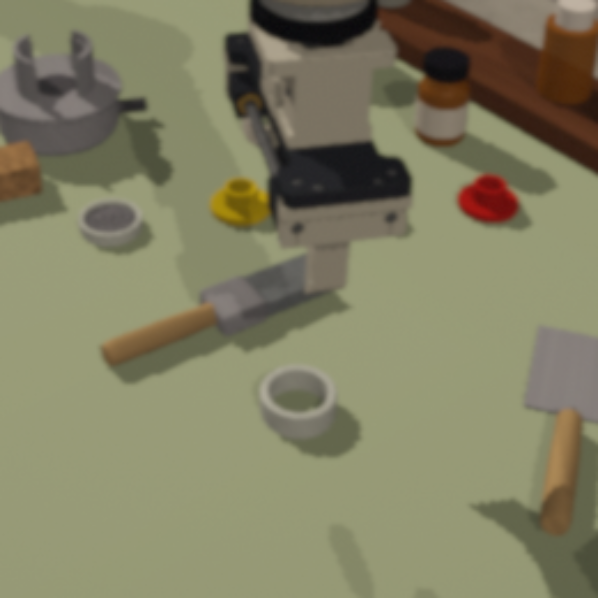

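Spacer at crop (298,400) standing alone, gripper above it with nothing in the way. Going down.

```bash
python3 -m creep '[[-0.04,-0.09,0.7,0,1],[0,0,0.8,0,1],[0,0,0.8,0,1],[0,0,0.4,0,1],[0,0,0.18,0,1],[0,0,0,0,0.4],[0,0,0,0,0.4],[0,0,0,0,0.4],[0,0,0,0,0.4],[0,0,0,0,0.4],[0,0,0,0,0.4]]' 20
python3 -c "from h import *; to(.4348,-.29,.15)"
```

```text
clock: 4.03
position: [0.4351, -0.2909, 0.0046]
ee_rot: [-0.692, -3.064, -0.0]
force: [0.4, -0.2, -0.0]
width: 0.422
gripper_force: 0.0
units [ 0.02  0.02 -3.63] turn 0.01 | t 4.03 pos [ 0.4351 -0.2909  0.0046] tilt [0. 0.] w 0.422 F [ 0.4 -0.2 -0. ] g 0.0 q [ 0.17  0.55  0.43  2.04 -0.39  0.62  1.99]
```

Width 0.42 is 39 mm with no grip force, so the 54 mm ring isn't between the pads. Looking.

```bash
python3 - <<'E'
from h import *
im=vision.get_image("side"); a=im["pixels"][300:440,260:440]
cv2.imwrite("pics/s2.png",cv2.resize(a,None,fx=4,fy=4,interpolation=cv2.INTER_CUBIC)); to(.4348,-.29,.15)
E
```

```text
units [ 0.02  0.02 -3.63] turn 0.01 | t 4.08 pos [ 0.4352 -0.2909  0.0046] tilt [-0.  0.] w 0.406 F [ 0.6 -0.3 -0.4] g 0.0 q [ 0.17  0.55  0.43  2.04 -0.39  0.62  1.99]
```

View pics/s2.png

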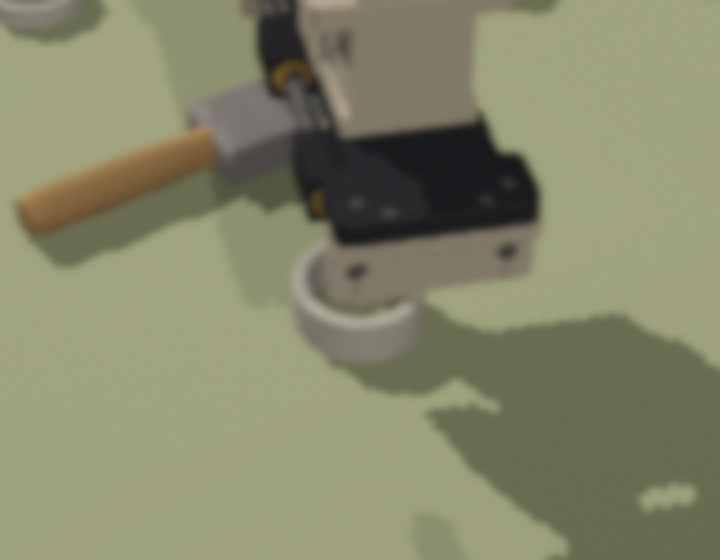

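```bash
python3 - <<'E'
from h import *
im=vision.get_image("side"); K=im["camera_matrix"]; Rm=R.from_rotvec(im["rotation"]).as_matrix()
s=readout.observe(); M=R.from_rotvec(s["ee_rot"]).as_matrix()
for n,t in(("tcp",[0,0,0]),("+y46",[0,.046,0]),("-y46",[0,-.046,0]),("-y20 up40",[0,-.02,-.04]),("+y20 up40",[0,.02,-.04])):
    X=M@np.array(t)+s["position"]; c=Rm.T@(X-im["position"]); c=c/-c[2]
    print(n,(K[0,0]*c[0]+K[0,2]).round(0),(-K[1,1]*c[1]+K[1,2]).round(0))
W=cloud(im); p=W[340:400,325:375].reshape(-1,3); p=p[(p[:,2]>.017)&(p[:,2]<.022)]
print(len(p),cv2.minEnclosingCircle(p[:,:2].astype(np.float32)), p[:,:2].max(0),p[:,:2].min(0))
im=vision.get_image("top"); W=cloud(im)
p=W[295:325,425:465].reshape(-1,3); p=p[(p[:,2]>.014)&(p[:,2]<.025)]
print("top",len(p),np.nanmax(p[:,:2],0) if len(p) else 0,np.nanmin(p[:,:2],0) if len(p) else 0)
cv2.imwrite("pics/t2.png",cv2.resize(im["pixels"][240:360,380:520],None,fx=5,fy=5,interpolation=cv2.INTER_CUBIC))
E
```

```text
tcp 350.0 378.0
+y46 344.0 358.0
-y46 357.0 399.0
-y20 up40 354.0 368.0
+y20 up40 348.0 351.0
180 ((0.4337320029735565, -0.29047226905822754), 0.027747580781579018) [ 0.45264031 -0.26317398] [ 0.40757912 -0.31767151]
top 5 [ 0.44922902 -0.26289486] [ 0.43562241 -0.31042616]
```

View pics/t2.png

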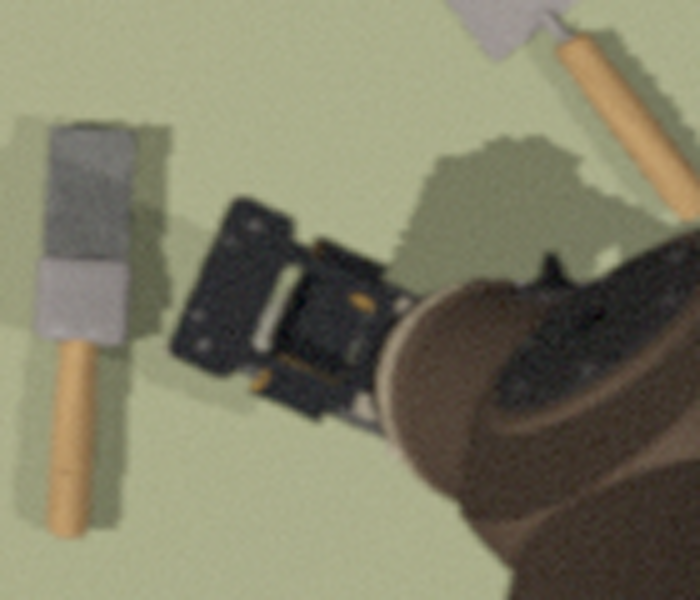

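```bash
python3 - <<'E'
from h import *
s=readout.observe(); M=R.from_rotvec(s["ee_rot"]).as_matrix()
for n,pts in(("side",[(358,366),(370,366),(385,362),(370,355),(370,345),(345,372),(349,372),(352,372),(356,375),(365,378)]),("top",[(428,297),(424,309),(430,285),(435,301),(446,304),(455,306)])):
    W=cloud(vision.get_image(n))
    for u,v in pts: print(n,u,v,"world",W[v,u].round(3),"tool mm",(1000*M.T@(W[v,u]-s["position"])).round(0))
print(s["width"],s["gripper_force"],s["force"])
E
```

```text
side 358 366 world [ 0.386 -0.365  0.114] tool mm [  13.  -88. -109.]
side 370 366 world [ 0.403 -0.371  0.11 ] tool mm [  -5.  -87. -105.]
side 385 362 world [ 0.423 -0.38   0.112] tool mm [ -27.  -86. -108.]
side 370 355 world [ 0.396 -0.377  0.137] tool mm [  -2.  -94. -132.]
side 370 345 world [ 0.405 -0.366  0.142] tool mm [  -5.  -80. -138.]
side 345 372 world [ 0.369 -0.358  0.106] tool mm [  31.  -88. -102.]
side 349 372 world [ 0.376 -0.358  0.103] tool mm [ 24. -86. -98.]
side 352 372 world [ 0.38  -0.36   0.102] tool mm [ 20. -86. -98.]
side 356 375 world [ 0.449 -0.29   0.001] tool mm [-12.   7.   3.]
side 365 378 world [ 0.449 -0.312  0.012] tool mm [-22. -13.  -8.]
top 428 297 world [ 0.471 -0.222  0.14 ] tool mm [  -3.   78. -136.]
top 424 309 world [ 0.447 -0.213  0.14 ] tool mm [  23.   75. -136.]
top 430 285 world [ 0.496 -0.227  0.14 ] tool mm [ -27.   84. -135.]
top 435 301 world [ 0.453 -0.271  0.009] tool mm [-8. 26. -5.]
top 446 304 world [ 0.455 -0.264  0.121] tool mm [  -7.   33. -117.]
top 455 306 world [ 0.452 -0.277  0.139] tool mm [ -10.   20. -134.]
0.402166766581586 0.0 [ 5.37979206e-04 -5.88401019e-01 -5.29975425e-01]
```

The depth shows the gripper's body starting about 100 mm above the reported TCP instead of 66 mm. So the real fingertips are about 34 mm higher than reported, and they closed above the ring. I'll open, rise and measure the fingertips directly.

```bash
python3 -m creep '[[0,0,0,0,1],[0,0,0,0,1],[0,0,-0.7,0,1],[0,0,-0.8,0,1],[0,0,-0.8,0,1],[0,0,0,0,1],[0,0,0,0,1]]' 20
python3 - <<'E'
from h import *
s=readout.observe(); M=R.from_rotvec(s["ee_rot"]).as_matrix(); print(s["width"],s["position"])
for n in("side","top"):
    im=vision.get_image(n);T=1000*(cloud(im)-s["position"])@M
    ok=(abs(T[...,0])<30)&(abs(T[...,1])<80)&(T[...,2]>-95)&(T[...,2]<35)
    p=T[ok]; print(n,len(p))
    if len(p): 
        for lo in range(-95,35,10):
            q=p[(p[:,2]>=lo)&(p[:,2]<lo+10)]
            if len(q)>3: print(lo,len(q),np.percentile(q,[5,50,95],axis=0).round(0)[:,:2].tolist())
    if n=="side": cv2.imwrite("pics/s3.png",cv2.resize(im["pixels"][260:420,280:440],None,fx=3.7,fy=3.7,interpolation=cv2.INTER_CUBIC))
E
```

```text
clock: 5.15
position: [0.435, -0.2905, 0.0962]
ee_rot: [-0.692, -3.064, -0.001]
force: [0.7, -0.1, 0.2]
width: 0.998
gripper_force: 0.0
0.998248928616609 [ 0.4349998  -0.29054316  0.09624853]
side 397
-85 25 [[-6.0, -66.0], [9.0, 49.0], [9.0, 64.0]]
-75 101 [[-11.0, -66.0], [2.0, -64.0], [9.0, 48.0]]
-65 111 [[-11.0, -65.0], [1.0, -63.0], [9.0, 46.0]]
-55 95 [[-11.0, -64.0], [-0.0, -63.0], [9.0, -52.0]]
-45 52 [[-11.0, -63.0], [2.0, -62.0], [9.0, -50.0]]
-35 11 [[-7.0, -55.0], [8.0, -51.0], [9.0, -47.0]]
top 0
```

View pics/s3.png

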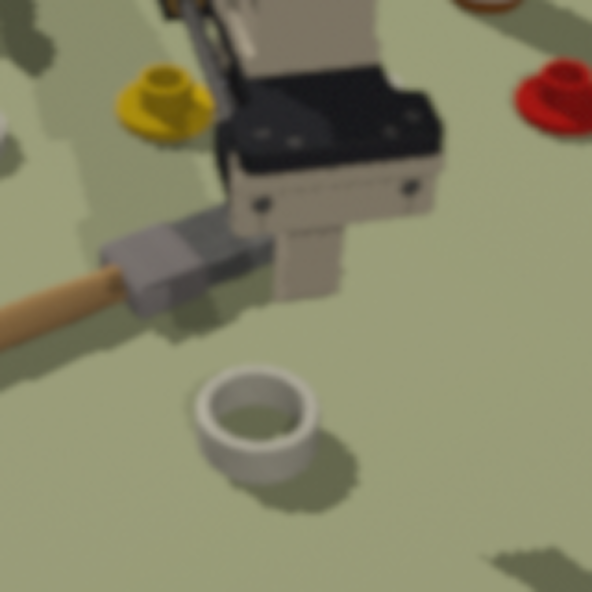

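The fingertip (s3, around (308,295)) ends at tool z ≈ −34 mm and is laterally centred. True tip height is therefore the reported one + 0.034. I'll descend by the true tip, watching the force.

```bash
sed -i 's/d=M.T@(np.array(\[x,y,z\])/d=M.T@(np.array([x,y,z-.034])/' h.py
python3 -m creep '[[0,0,0.8,0,1],[0,0,0.8,0,1],[0,0,0.7,0,1],[0,0,0.4,0,1],[0,0,0.2,0,1],[0,0,0.15,0,1],[0,0,0,0,1],[0,0,0,0,1]]' 20
python3 -c "from h import *; to(.4345,-.29,.004)"
```

```text
clock: 6.25
position: [0.4356, -0.2911, -0.0248]
ee_rot: [0.692, 3.063, -0.0]
force: [0.4, 0.4, 0.3]
width: 1.003
gripper_force: 0.0
units [0.04 0.01 0.13] turn 0.01 | t 6.25 pos [ 0.4356 -0.2911 -0.0248] tilt [-0.001  0.   ] w 1.003 F [0.4 0.4 0.3] g 0.0 q [ 0.2   0.6   0.4   2.06 -0.43  0.56  2.03]
```

```bash
python3 -m creep '[[0.02,0,0.12,0,1],[0,0,0,0,0.4],[0,0,0,0,0.4],[0,0,0,0,0.4],[0,0,0,0,0.4],[0,0,0,0,0.4],[0,0,0,0,0.4]]' 20
python3 -c "from h import *; to(.4864,.1418,.165)"
```

```text
clock: 7.12
position: [0.4379, -0.2933, -0.0268]
ee_rot: [0.692, 3.056, -0.003]
force: [-1.5, 1.4, 34.6]
width: 0.574
gripper_force: 32.4
units [ 3.56 10.34 -3.98] turn -0.01 | t 7.12 pos [ 0.4379 -0.2933 -0.0268] tilt [-0.009 -0.   ] w 0.574 F [-1.5  1.4 34.6] g 32.4 q [ 0.2   0.61  0.39  2.06 -0.43  0.55  2.03]
```

Contact force of 34 N: the tips touch the table, so the offset is nearer 27–28 mm. Width 0.574 means the ring is gripped. I'll relax, rise 4 mm and regrip.

```bash
sed -i 's/z-.034/z-.028/' h.py
python3 -m creep '[[0,0,0,0,0.65],[0,0,-0.17,0,0.65],[0,0,0,0,0.65],[0,0,0,0,0.4],[0,0,0,0,0.4],[0,0,0,0,0.4],[0,0,0,0,0.4]]' 20
python3 -c "from h import *; to(.4864,.1418,.165)"
```

```text
clock: 8.0
position: [0.4342, -0.2905, -0.0236]
ee_rot: [-0.692, -3.064, -0.0]
force: [0.9, 0.7, -1.6]
width: 0.574
gripper_force: 20.0
units [ 3.47 10.32 -4.01] turn 0.01 | t 8.0 pos [ 0.4342 -0.2905 -0.0236] tilt [ 0. -0.] w 0.574 F [ 0.9  0.7 -1.6] g 20.0 q [ 0.2   0.6   0.4   2.06 -0.43  0.56  2.03]
```

```bash
python3 -m creep '[[0,0,-0.5,0,0.4],[0,0,-0.8,0,0.4],[0,0,-0.9,0,0.4],[0,0,-0.9,0,0.4],[0,0,-0.9,0,0.4],[0.3,0.9,0,0,0.4],[0.35,1,0,0,0.4],[0.35,1,0,0,0.4],[0.35,1,0,0,0.4],[0.35,1,0,0,0.4],[0.35,1,0,0,0.4],[0.35,1,0,0,0.4]]' 20
python3 -m creep '[[0.35,1,0,0,0.4],[0.35,1,0,0,0.4],[0.3,0.7,0,0,0.4],[0.2,0.4,0,0,0.4],[0.2,0.3,0,0,0.4],[0,0,0,0,0.4],[0,0,0,0,0.4]]' 20
python3 - <<'E'
from h import *
to(.4864,.1418,.055)
s=readout.observe(); M=R.from_rotvec(s["ee_rot"]).as_matrix()
im=vision.get_image("side");T=1000*(cloud(im)-s["position"])@M
for n,zz in (("ring",(-45,5)),):
    ok=(abs(T[...,0])<45)&(abs(T[...,1])<80)&(T[...,2]>-60)&(T[...,2]<5); v,u=np.where(ok);print(len(u),u.min(),u.max(),v.min(),v.max())
    p=T[ok]
    for lo in range(-60,5,5):
        q=p[(p[:,2]>=lo)&(p[:,2]<lo+5)]
        if len(q): print(lo,len(q),q.min(0).round(0),q.max(0).round(0))
cv2.imwrite("pics/s4.png",cv2.resize(im["pixels"][100:280,160:340],None,fx=3.3,fy=3.3,interpolation=cv2.INTER_CUBIC))
E
```

```text
clock: 9.5
position: [0.4663, 0.0012, 0.1366]
ee_rot: [0.693, 3.064, 0.0]
force: [1.1, 0.2, -1.4]
width: 0.572
gripper_force: 20.0
clock: 10.38
position: [0.4744, 0.1456, 0.1367]
ee_rot: [0.694, 3.064, -0.001]
force: [0.3, 0.7, -1.0]
width: 0.57
gripper_force: 20.0
units [-0.31  0.05  2.74] turn -0.01 | t 10.38 pos [0.4744 0.1456 0.1367] tilt [-0. -0.] w 0.57 F [ 0.3  0.7 -1. ] g 20.0 q [-0.75  0.3   0.43  1.99 -0.16  0.88  0.9 ]
372 221 247 176 194
-60 27 [-12. -47. -60.] [  8. -41. -55.]
-55 24 [-11. -47. -55.] [  8. -41. -50.]
-50 47 [-26. -47. -50.] [ 25.  17. -45.]
-45 107 [-28. -46. -45.] [ 25.  21. -40.]
-40 67 [-27. -41. -40.] [ 26.  20. -35.]
-35 58 [-26. -38. -35.] [ 24.  20. -30.]
-30 40 [-26. -32. -30.] [ 25.  -6. -25.]
-25 2 [-17. -20. -24.] [-15. -20. -24.]
```

View pics/s4.png

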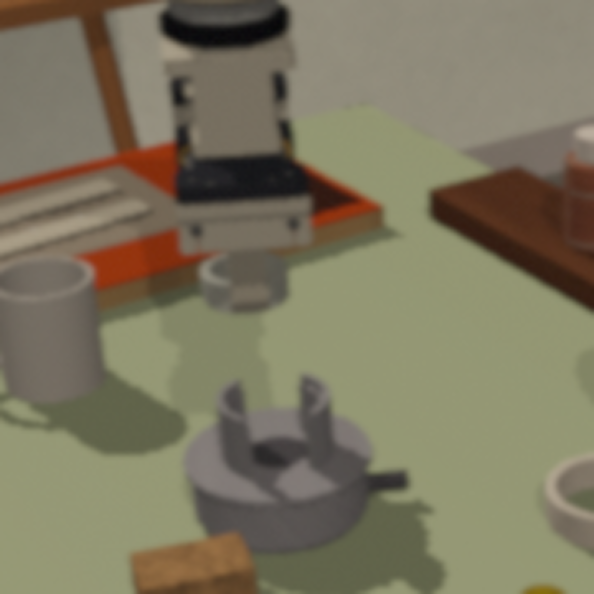

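Ring (s4, (243,282)) held level, bottom 25 mm above the reported TCP, so it seats at reported z ≈ 0.021. Moving over the bore, then comparing with the sleeve as seen by the side camera.

```bash
python3 -m creep '[[-0.29,0.05,0.4,0,0.4],[0,0,0.6,0,0.4],[0,0,0.5,0,0.4],[0,0,0,0,0.4],[0,0,0,0,0.4]]' 20
python3 - <<'E'
from h import *
to(.4864,.1418,.055)
s=readout.observe(); M=R.from_rotvec(s["ee_rot"]).as_matrix()
im=vision.get_image("side");W=cloud(im);T=1000*(W-s["position"])@M
ok=(abs(T[...,0])<60)&(abs(T[...,1])<60)&(W[...,2]<.09)&(W[...,2]>.055);p=T[ok]
print("sleeve tool x",p[:,0].min(),p[:,0].max(),"y",p[:,1].min(),p[:,1].max(),"z",W[ok][:,2].max())
ok=(abs(T[...,0])<40)&(abs(T[...,1])<24)&(W[...,2]<.12)&(W[...,2]>.095);p=T[ok]
print("ring tool x",p[:,0].min(),p[:,0].max(),"z",W[ok][:,2].min())
E
```

```text
clock: 11.05
position: [0.4862, 0.1431, 0.0773]
ee_rot: [0.694, 3.063, 0.0]
force: [0.1, 0.1, -0.2]
width: 0.569
gripper_force: 20.0
units [-0.02 -0.03  1.26] turn -0.0 | t 11.05 pos [0.4862 0.1431 0.0773] tilt [-0.001  0.   ] w 0.569 F [ 0.1  0.1 -0.2] g 20.0 q [-0.7   0.41  0.4   2.03 -0.23  0.75  0.97]
sleeve tool x -37.50564672024277 35.27221391904889 y -31.488233657455044 26.107321296628793 z 0.0896135031106211
ring tool x -27.610139584688667 25.55932978469608 z 0.09984770713373192
```

```bash
python3 -m creep '[[0,-0.02,0.25,0,0.4],[0,0,0.3,0,0.4],[0,0,0.3,0,0.4],[0,0,0.25,0,0.4],[0,0,0.15,0,0.4],[0,0,0.1,0,0.4],[0,0,0,0,0.4]]' 20
python3 -c "from h import *; to(.4864,.1418,.05)"
```

```text
clock: 11.98
position: [0.4853, 0.1428, 0.0225]
ee_rot: [-0.693, -3.064, 0.0]
force: [0.2, -0.1, -0.7]
width: 0.571
gripper_force: 20.0
units [-0.04 -0.01  0.01] turn 0.01 | t 11.97 pos [0.4853 0.1428 0.0225] tilt [ 0. -0.] w 0.571 F [ 0.2 -0.1 -0.7] g 20.0 q [-0.66  0.49  0.35  2.07 -0.28  0.63  1.02]
```

```bash
python3 -m creep '[[0,0,0.03,0,0.4],[0,0,0.02,0,0.4],[0,0,0,0,0.4]]' 20; python3 -m creep '[[0,0,0.02,0,0.4],[0,0,0,0,0.4]]' 20
```

```text
clock: 12.35
position: [0.4856, 0.143, 0.0213]
ee_rot: [0.692, 3.064, 0.001]
force: [-2.2, -0.9, 6.6]
width: 0.568
gripper_force: 20.2
clock: 12.6
position: [0.4856, 0.143, 0.0212]
ee_rot: [0.693, 3.064, 0.002]
force: [-4.4, -1.7, 18.4]
width: 0.573
gripper_force: 20.2
```

Seated just where predicted (z 0.021, contact). Release, lift and go to the mesh disc.

```bash
python3 -m creep '[[0,0,-0.02,0,0.75],[0,0,0,0,0.75],[0,0,0,0,0.75],[0,0,-0.3,0,0.75],[0,0,-0.6,0,0.75],[0,0,-0.8,0,0.9],[0,0,-0.8,0,1],[-0.15,-1,0,0,1],[-0.15,-1,0,0,1],[-0.15,-1,0,0,1],[-0.15,-0.9,0,0,1],[0,0,0,0,1]]' 20
python3 - <<'E'
from h import *
to(.441,-.0287,.006)
im=vision.get_image("top");W=cloud(im);s=W[245:335,212:302]
d=np.hypot(s[...,0]-.4864,s[...,1]-.1418); p=s[(d<.026)]; 
print("in-bore z pct",np.nanpercentile(p[:,2],[5,25,50,75,95]).round(4)); q=p[(p[:,2]>.058)&(p[:,2]<.075)]
print(len(q),cv2.minEnclosingCircle(q[:,:2].astype(np.float32).copy()) if len(q) else 0)
E
```

```text
clock: 14.1
position: [0.4391, -0.0109, 0.1214]
ee_rot: [0.7, 3.062, 0.0]
force: [-0.4, 1.5, 0.8]
width: 1.003
gripper_force: 0.0
units [-0.23 -0.38  3.58] turn -0.06 | t 14.1 pos [ 0.4391 -0.0109  0.1214] tilt [-0.  0.] w 1.003 F [-0.4  1.5  0.8] g 0.0 q [-0.51  0.24  0.49  2.14 -0.16  0.8   1.21]
in-bore z pct [0.0431 0.0452 0.0471 0.0635 0.0666]
161 ((0.4863172769546509, 0.1417723447084427), 0.025951212272047997)
```

Spacer's top at 65 mm, centred. Lowering onto the mesh disc.

```bash
python3 -m creep '[[-0.23,-0.38,0.4,-0.06,1],[0,0,0.7,0,1],[0,0,0.8,0,1],[0,0,0.8,0,1],[0,0,0.5,0,1],[0,0,0.3,0,1],[0,0,0.1,0,1],[0,0,0,0,1]]' 20
python3 -c "from h import *; to(.441,-.0287,.0045)"
```

```text
clock: 15.15
position: [0.4421, -0.0257, -0.0231]
ee_rot: [0.685, 3.065, 0.0]
force: [-0.3, 0.3, 0.6]
width: 1.001
gripper_force: 0.0
units [-0.01 -0.08  0.01] turn 0.07 | t 15.15 pos [ 0.4421 -0.0257 -0.0231] tilt [-0.  0.] w 1.001 F [-0.3  0.3  0.6] g 0.0 q [-0.31  0.51  0.33  2.25 -0.38  0.44  1.46]
```

```bash
python3 -m creep '[[0,-0.08,0,0.06,1],[0,0,0,0,0.4],[0,0,0,0,0.4],[0,0,0,0,0.4],[0,0,0,0,0.4],[0,0,0,0,0.4],[0,0,0,0,0.4]]' 20
python3 -c "from h import *; to(.4856,.143,.145)"
```

```text
clock: 16.02
position: [0.4404, -0.0288, -0.0233]
ee_rot: [0.692, 3.064, 0.0]
force: [0.5, 0.3, 1.6]
width: 0.582
gripper_force: 20.0
units [ 0.83  4.36 -3.51] turn 0.01 | t 16.02 pos [ 0.4404 -0.0288 -0.0233] tilt [-0.  0.] w 0.582 F [0.5 0.3 1.6] g 20.0 q [-0.31  0.51  0.33  2.25 -0.38  0.44  1.46]
```

```bash
python3 -m creep '[[0,0,-0.5,0,0.4],[0,0,-0.9,0,0.4],[0,0,-0.9,0,0.4],[0,0,-0.8,0,0.4],[0,0,-0.4,0,0.4],[0.2,0.9,0,0,0.4],[0.2,1,0,0,0.4],[0.2,1,0,0,0.4],[0.15,0.9,0,0,0.4],[0.05,0.5,0,0,0.4],[0,0,0,0,0.4],[0,0,0,0,0.4]]' 20
python3 - <<'E'
from h import *
to(.4856,.143,.07)
s=readout.observe(); M=R.from_rotvec(s["ee_rot"]).as_matrix()
im=vision.get_image("side");W=cloud(im);T=1000*(W-s["position"])@M
ok=(abs(T[...,0])<60)&(abs(T[...,1])<60)&(W[...,2]<.09)&(W[...,2]>.055);p=T[ok]
print("sleeve tool x",p[:,0].min(),p[:,0].max(),"z",W[ok][:,2].max())
ok=(abs(T[...,0])<40)&(abs(T[...,1])<24)&(W[...,2]<.16)&(W[...,2]>.12);p=T[ok]
print("ring tool x",p[:,0].min(),p[:,0].max(),"z",W[ok][:,2].min(),W[ok][:,2].max())
E
```

```text
clock: 17.52
position: [0.485, 0.1384, 0.1165]
ee_rot: [-0.695, -3.063, 0.002]
force: [0.3, -0.1, -0.6]
width: 0.582
gripper_force: 20.0
units [0.04 0.11 1.86] turn -0.02 | t 17.52 pos [0.485  0.1384 0.1165] tilt [ 0.    -0.001] w 0.582 F [ 0.3 -0.1 -0.6] g 20.0 q [-0.74  0.35  0.46  1.99 -0.2   0.84  0.96]
sleeve tool x -36.310384137827405 36.228770866727544 z 0.08983289092779345
ring tool x -27.337631311663948 26.690343207702576 z 0.1398658811160315 0.15475400499444508
```

```bash
python3 -m creep '[[0.01,0.11,0.3,0,0.4],[0,0,0.4,0,0.4],[0,0,0.3,0,0.4],[0,0,0.3,0,0.4],[0,0,0.25,0,0.4],[0,0,0.15,0,0.4],[0,0,0.1,0,0.4],[0,0,0,0,0.4]]' 20
python3 -m creep '[[0,0,0.03,0,0.4],[0,0,0,0,0.4]]' 20;python3 -m creep '[[0,0,0.02,0,0.4],[0,0,0,0,0.4]]' 20
```

```text
clock: 18.58
position: [0.4869, 0.1443, 0.0446]
ee_rot: [-0.692, -3.064, 0.0]
force: [0.2, 0.0, -0.7]
width: 0.584
gripper_force: 20.0
clock: 18.82
position: [0.4871, 0.1444, 0.0436]
ee_rot: [0.692, 3.064, 0.0]
force: [0.9, 0.5, -0.0]
width: 0.586
gripper_force: 20.0
clock: 19.08
position: [0.4869, 0.1443, 0.0427]
ee_rot: [0.692, 3.064, 0.0]
force: [-0.2, 0.7, -0.4]
width: 0.576
gripper_force: 20.0
```

```bash
python3 -m creep '[[0,-0.02,0.03,0,0.4],[0,0,0,0,0.4]]' 20;python3 -m creep '[[0,0,0.02,0,0.4],[0,0,0,0,0.4]]' 20
```

```text
clock: 19.32
position: [0.4868, 0.1438, 0.0417]
ee_rot: [0.692, 3.064, 0.001]
force: [0.0, 1.5, 3.3]
width: 0.583
gripper_force: 20.0
clock: 19.58
position: [0.4869, 0.1438, 0.0415]
ee_rot: [0.692, 3.064, 0.002]
force: [-3.7, 0.1, 14.2]
width: 0.583
gripper_force: 20.0
```

Seated. Release, lift and check; also locate the jar, since the gripper body passes near it at the collar.

```bash
python3 -m creep '[[0,0,-0.02,0,0.75],[0,0,0,0,0.75],[0,0,0,0,0.75],[0,0,-0.3,0,0.75],[0,0,-0.6,0,0.75],[0,0,-0.8,0,0.9],[0,0,-0.4,0,1],[-0.6,-0.6,0,0,1],[-0.9,-0.7,0,0,1],[-0.9,-0.7,0,0,1],[-0.9,-0.7,0,0,1],[-0.9,-0.7,0,0,1]]' 20
python3 - <<'E'
from h import *
to(.6333,-.1422,.013)
im=vision.get_image("top");W=cloud(im);s=W[245:335,212:302]
d=np.hypot(s[...,0]-.4864,s[...,1]-.1418); p=s[(d<.026)&(s[...,2]>.05)]
print("in-bore z",len(p),np.nanpercentile(p[:,2],[5,50,95]).round(4) if len(p) else 0)
W=np.load("top0.npy");p=W[145:180,335:375].reshape(-1,3);p=p[p[:,2]>.06]
if len(p): print("jar",p[:,:2].min(0),p[:,:2].max(0),p[:,2].max())
W=cloud(vision.get_image("side")); p=W[222:265,395:430].reshape(-1,3);p=p[p[:,2]>.03]
print("jar side",p.min(0),p.max(0))
E
```

```text
clock: 21.08
position: [0.5802, -0.0525, 0.1254]
ee_rot: [-0.692, -3.064, -0.0]
force: [0.6, 0.3, 0.4]
width: 1.005
gripper_force: 0.0
units [-2.16 -1.45  3.51] turn 0.01 | t 21.07 pos [ 0.5802 -0.0525  0.1254] tilt [0. 0.] w 1.005 F [0.6 0.3 0.4] g 0.0 q [-0.35  0.46  0.49  1.8  -0.26  0.94  1.38]
in-bore z 450 [0.0694 0.0731 0.0787]
jar [ 0.74793892 -0.10549414] [ 0.7905253  -0.06494798] 0.09025587607506169
jar side [ 0.74427811 -0.11130816  0.03001289] [0.87888621 0.00636376 0.08965791]
```

Mesh disc seated (rim at ~77 mm); jar is well clear. Going to the collar's neck.

```bash
python3 -m creep '[[-0.7,-0.5,0,0,1],[-0.8,-0.5,0,0,1],[-0.5,-0.35,0.3,0,0.8],[-0.15,-0.1,0.7,0,0.7],[0,0,0.8,0,0.7],[0,0,0.8,0,0.7],[0,0,0.5,0,0.7],[0,0,0.3,0,0.7],[0,0,0.05,0,0.7],[0,0,0,0,0.7]]' 20
python3 -c "from h import *; to(.6333,-.1422,.012)"
```

```text
clock: 22.42
position: [0.6331, -0.1409, -0.0118]
ee_rot: [0.692, 3.063, 0.0]
force: [-0.3, -0.1, 0.8]
width: 0.701
gripper_force: 0.0
units [-0.02 -0.03  0.11] turn 0.01 | t 22.43 pos [ 0.6331 -0.1409 -0.0118] tilt [-0.001  0.   ] w 0.701 F [-0.3 -0.1  0.8] g 0.0 q [-0.12  0.73  0.4   1.73 -0.39  0.76  1.6 ]
```

```bash
python3 -m creep '[[-0.02,-0.03,0.08,0,0.7],[0,0,0,0,0.1],[0,0,0,0,0.1],[0,0,0,0,0.1],[0,0,0,0,0.1],[0,0,0,0,0.1],[0,0,0,0,0.1],[0,0,0,0,0.1]]' 20
python3 -c "from h import *; to(.4865,.1432,.16)"
```

```text
clock: 23.42
position: [0.6328, -0.1421, -0.0157]
ee_rot: [0.692, 3.064, 0.0]
force: [-0.4, 0.8, 2.5]
width: 0.321
gripper_force: 20.0
units [ 6.37  4.87 -3.69] turn 0.01 | t 23.43 pos [ 0.6328 -0.1421 -0.0157] tilt [-0.  0.] w 0.321 F [-0.4  0.8  2.5] g 20.0 q [-0.12  0.73  0.4   1.73 -0.39  0.76  1.6 ]
```

Neck gripped (29.5 mm). Seats at reported z ≈ 0.0613.

```bash
python3 -m creep '[[0,0,-0.5,0,0.1],[0,0,-0.9,0,0.1],[0,0,-0.9,0,0.1],[0,0,-0.9,0,0.1],[0,0,-0.5,0,0.1],[0.6,0.5,0,0,0.1],[0.9,0.7,0,0,0.1],[0.9,0.7,0,0,0.1],[0.9,0.7,0,0,0.1],[0.9,0.7,0,0,0.1],[0.9,0.7,0,0,0.1],[0.8,0.6,0,0,0.1]]' 20
python3 -m creep '[[0.4,0.25,0,0,0.1],[0,0,0,0,0.1],[0,0,0,0,0.1]]' 20
python3 - <<'E'
from h import *
to(.4865,.1432,.088)
s=readout.observe(); M=R.from_rotvec(s["ee_rot"]).as_matrix()
im=vision.get_image("side");W=cloud(im);T=1000*(W-s["position"])@M
ok=(abs(T[...,0])<60)&(abs(T[...,1])<60)&(W[...,2]<.09)&(W[...,2]>.055);p=T[ok]
print("sleeve tool x",p[:,0].min(),p[:,0].max(),"z",W[ok][:,2].max())
ok=(abs(T[...,0])<40)&(abs(T[...,1])<40)&(T[...,2]<-5)&(T[...,2]>-24);p=T[ok]
print("flange tool x",p[:,0].min(),p[:,0].max(),"y",p[:,1].min(),p[:,1].max(),"z",p[:,2].min(),p[:,2].max())
E
```

```text
clock: 24.92
position: [0.498, 0.1267, 0.1334]
ee_rot: [0.692, 3.064, 0.002]
force: [0.8, 1.0, -2.1]
width: 0.32
gripper_force: 20.0
clock: 25.3
position: [0.4893, 0.1403, 0.1329]
ee_rot: [0.694, 3.063, 0.0]
force: [0.2, -0.1, -0.8]
width: 0.314
gripper_force: 20.0
units [0.1  0.04 1.82] turn -0.01 | t 25.3 pos [0.4893 0.1403 0.1329] tilt [-0.001  0.   ] w 0.314 F [ 0.2 -0.1 -0.8] g 20.0 q [-0.76  0.33  0.48  1.97 -0.2   0.88  0.95]
sleeve tool x -33.27461882022039 39.368869339879645 z 0.08993081123174318
flange tool x -27.07479050374019 24.99446312971063 y -28.90872851863611 19.288344669340372 z -23.99079254930222 -16.550069791726365
```

```bash
python3 -m creep '[[0.1,0.04,0.3,0,0.1],[0,0,0.35,0,0.1],[0,0,0.3,0,0.1],[0,0,0.3,0,0.1],[0,0,0.25,0,0.1],[0,0,0.15,0,0.1],[0,0,0.06,0,0.1],[0,0,0,0,0.1]]' 20
python3 -m creep '[[0,0,0.03,0,0.1],[0,0,0,0,0.1]]' 20;python3 -m creep '[[0,0,0.02,0,0.1],[0,0,0,0,0.1]]' 20
```

```text
clock: 26.35
position: [0.4858, 0.1445, 0.0639]
ee_rot: [0.692, 3.064, 0.0]
force: [0.2, -0.0, -0.7]
width: 0.32
gripper_force: 20.0
clock: 26.6
position: [0.4858, 0.1446, 0.0628]
ee_rot: [0.692, 3.064, 0.0]
force: [-0.0, 1.0, -1.9]
width: 0.32
gripper_force: 20.0
clock: 26.85
position: [0.4857, 0.1445, 0.0618]
ee_rot: [-0.692, -3.064, -0.0]
force: [-0.3, 0.1, -1.8]
width: 0.319
gripper_force: 20.0
```

```bash
python3 -m creep '[[0,0,0.02,0,0.1],[0,0,0,0,0.1]]' 20;python3 -m creep '[[0,0,0.02,0,0.1],[0,0,0,0,0.1]]' 20
```

```text
clock: 27.1
position: [0.4857, 0.1445, 0.0612]
ee_rot: [0.693, 3.064, 0.0]
force: [-0.8, -0.1, 1.9]
width: 0.319
gripper_force: 20.0
clock: 27.35
position: [0.4858, 0.1445, 0.061]
ee_rot: [0.693, 3.064, 0.001]
force: [-3.9, -1.0, 12.9]
width: 0.317
gripper_force: 20.0
```

Contact at the predicted height. Release, rise, retreat and look.

```bash
python3 -m creep '[[0,0,-0.02,0,0.55],[0,0,0,0,0.55],[0,0,0,0,0.55],[0,0,-0.4,0,0.55],[0,0,-0.8,0,0.55],[0,0,-0.9,0,0.55],[0,0,-0.9,0,0.55],[0,0.8,-0.3,0,0.55],[0,0.9,0,0,0.55],[0,0.9,0,0,0.55],[0,0.9,0,0,0.55],[0,0,0,0,0.55]]' 20
python3 - <<'E'
from h import *
im=vision.get_image("top");W=cloud(im);s=W[235:335,205:310]
d=np.hypot(s[...,0]-.4864,s[...,1]-.1418)
f=s[(d<.026)&(d>.0165)];n=s[(d<.0145)&(d>.0105)]
print("flange z",len(f),np.nanpercentile(f[:,2],[5,50,95]).round(4),"neck z",len(n),np.nanpercentile(n[:,2],[5,50,95]).round(4))
g=f[(f[:,2]>.078)&(f[:,2]<.092)]; A=np.c_[g[:,:2]-g[:,:2].mean(0),np.ones(len(g))]; print("flange plane",len(g),np.linalg.lstsq(A,g[:,2],rcond=None)[0].round(4))
a=cv2.resize(im["pixels"][235:335,200:310],(400,364)); b=vision.get_image("side")["pixels"][190:290,190:300]
cv2.imwrite("pics/f1.png",np.hstack([a,cv2.resize(b,(400,364))]))
E
```

```text
clock: 28.85
position: [0.5461, 0.2738, 0.1935]
ee_rot: [0.687, 3.065, 0.001]
force: [-0.5, -0.2, 0.6]
width: 0.546
gripper_force: 0.0
flange z 274 [0.0813 0.085  0.0874] neck z 94 [0.0825 0.1    0.1036]
flange plane 266 [-0.0088  0.0036  0.0849]
```

View pics/f1.png

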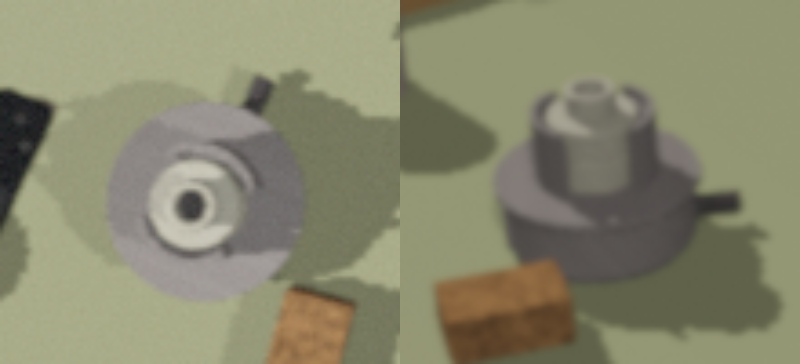

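The collar sits in the sleeve with its neck up (left image (190,205), right image (590,90)). The flange is at 85 mm and flat, the neck at 101 mm, and the robot is clear. Handing in.

```bash
python3 -c "
from h import *
print(sign_off())"
```

```text
the job is handed in; nothing more can be done
None
```

The spacer, mesh disc and collar (neck up) were lowered into the holder in that order; the last check showed the stack flat at the expected heights, and I handed the job in at about 29 s.

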